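# Snap the lid of the bottle box shut all round

## Task

The lid of the clear box of polish bottles is only laid on: press its blue rim down with a fingertip, side by side all the way round, until all four sections have clicked shut and lie flush. Only press: do not lift or tip the box, do not push it across the table, and leave the bottle, carton and counter beside it alone.

Things in the scene. Friction and masses are not known exactly. Their poses are not given: they have to be found in the camera images.
- clip_box: Loose clear box, 130 mm (x) by 180 mm (y), about 0.8 kg, six bottles inside. Origin: centre of its underside, z up. Lid: recessed clear window (top 83 mm above the table), round it a blue rim 28 mm wide: four fixed corner pads (top 88 mm) and between them four rim sections, one a side, each with a white clip tab at mid-length, hinged at its inner edge, standing up 17 degrees (outer edge 8 mm above flush).
- press_front (a point): Spot to press straight down on the rim section of the side that faces the robot at box yaw 0 (box -x side), 124 mm long: on its top face, mid-length, on the white stripe 8 mm in from the outer edge. It moves with the section: about 94 mm above the table while up, 88 mm once shut.
- press_back (a point): Spot to press straight down on the rim section of the far side (box +x side), 124 mm long: on its top face, mid-length, on the white stripe 8 mm in from the outer edge. It moves with the section: about 94 mm above the table while up, 88 mm once shut.
- press_left (a point): Spot to press straight down on the rim section of the box +y end, 74 mm long: on its top face, mid-length, on the white stripe 8 mm in from the outer edge. It moves with the section: about 94 mm above the table while up, 88 mm once shut.
- press_right (a point): Spot to press straight down on the rim section of the box -y end, 74 mm long: on its top face, mid-length, on the white stripe 8 mm in from the outer edge. It moves with the section: about 94 mm above the table while up, 88 mm once shut.
- rim_front (a joint): Angle of the rim section of the side that faces the robot at box yaw 0 (box -x side), 124 mm long: 0 = standing up (open), 0.30 rad = clicked shut, level and flush with the corner pads. Pressed near its outer edge it resists with up to about 12 N, past half-way it snaps shut by itself and stays; let go before half-way it springs back up.
- rim_back (a joint): Angle of the rim section of the far side (box +x side), 124 mm long: 0 = standing up (open), 0.30 rad = clicked shut, level and flush with the corner pads. Pressed near its outer edge it resists with up to about 12 N, past half-way it snaps shut by itself and stays; let go before half-way it springs back up.
- rim_left (a joint): Angle of the rim section of the box +y end, 74 mm long: 0 = standing up (open), 0.30 rad = clicked shut, level and flush with the corner pads. Pressed near its outer edge it resists with up to about 12 N, past half-way it snaps shut by itself and stays; let go before half-way it springs back up.
- rim_right (a joint): Angle of the rim section of the box -y end, 74 mm long: 0 = standing up (open), 0.30 rad = clicked shut, level and flush with the corner pads. Pressed near its outer edge it resists with up to about 12 N, past half-way it snaps shut by itself and stays; let go before half-way it springs back up.
- red_bottle: Small polish bottle, dark red with black cap, 27 mm diameter, 74 mm tall, standing loose beside the +y end of the box. Origin: centre of its underside. To be left alone.
- grey_carton: Small white and grey carton standing upright, 34 x 34 x 117 mm, loose beside the -y end of the box. Origin: centre of its underside. To be left alone.
- counter: White hand tally counter, 46 x 67 x 22 mm, lying loose in front of the box. Origin: centre of its underside. To be left alone.
There are look-alikes about, which are no part of the job. There is more than one size of the clip_box; the one meant has the size given above.

How it is judged:
By the outcome, as a careful person would: the job done as asked, in the order asked, and still so for the second after the job is handed in, with the robot touching nothing.
It also fails if it takes over 45 s, if anything falls off the work surface, if the arm or the gripper's body presses on something with over 40 N, if the wrist force passes 120 N, or if a joint passes its speed limit or range.

## Robot

A 6-joint arm with a two-finger parallel gripper is mounted at the origin on a cart in front of the work surface, level with it; the furniture and walls round the work are solid. World frame = base frame: x ahead of the robot, y to its left, z up, the work surface at z = 0. Lengths are in m, angles in rad, forces in N, time in s.
With the tool pointing down it reaches from about 0.275 to 0.875 m from the base axis. Payload 12.5 kg.
Tool frame: the origin (TCP) lies on the centre line of the jaws, within the pads' length; the fingertips stand 8 mm ahead of it and the grasp point (between the pads) lies 11 mm behind it (ctrl.nose_length is the distance from the TCP to the fingertips, in m); y points along the fingers, z is the direction in which the jaws open and shut, and the axes are right-handed (so a half turn about y gives the same grasp; the last joint's range is limited). The gripper opens to 85 mm and grips with 20 to 120 N. Pads are 22 mm wide; open, the fingers measure 114 mm over their backs; the gripper's body (76 mm by 85 mm) begins 54 mm behind the grasp point. The pads swing forward as they close: fully open they stand 13 mm farther back than shut.
Start: joints at [1.06, 0.351, 1.652, -0, 1.139, -0.085], TCP at [0.227, 0.501, 0.239] pointing down, gripper open.
Joint ranges: [-2.75, 2.75], [-0.79, 2.1], [0.01, 2.65], [-1.57, 4.71], [0.07, 3.14], [-2.87, 2.87]. Speed limits (rad/s): [2.22, 2.22, 2.79, 3.14, 3.14, 3.14].

## Interface

Orientations are given as a unit quaternion [w, x, y, z].
In Python, from station import ctrl, optics, sign_off gives the robot as it stands.
- The arm moves only by the tool apply_moves, never from a script. Its argument "increments" is a list of rows, each a list of 3 entries, a list of its own where there are three numbers: the shift along the tool's x, y, z in m, then the turn, a rotation vector about the tool's x, y, z in degrees, then the opening, from 0 (shut) to 1 (fully open). In form: [[[dx, dy, dz], [ax, ay, az], claw], ...]. A call has 1 to 10 rows; each row is the pose to reach, as a shift and turn from the pose commanded when the call began, along the tool's axes at that moment; what a row does not reach only later rows make up. A row lasts 1/12 s, in which the tool goes at most 41.7 mm and 7.16 degrees, less where a joint would pass 70% of its speed; a pose out of reach is approached as far as the arm can. A call with a gripper value outside its range is refused whole. The fingers move at their own pace and stop on an object; the grip force is fixed at half the most. Time passes only in rows, so rows that repeat a pose let the fingers close. It gives the time, the measured TCP pose, the force and the opening at its end, in the units of the state.
- ctrl.get_obs(): the state, without advancing time (a new reading comes with each control period).
- optics.grab_frame(name): name is "scene" or "top" or "wrist"; returns a dict with "img" (400x640x3 uint8, red, green, blue), "vfov" (degrees; the focal length in pixels is half the picture's height over the tangent of half this angle, whatever the lens; pixels are square), "cx", "cy" (the principal point, pixels), "rvec" (rotation vector, rad) and "tvec" (3), from world to camera coordinates, as OpenCV has them; the wrist camera has in their place "tool_from_camera" (4x4, takes a point from camera to tool coordinates, whose origin is the TCP and whose axes are the tool frame's). Camera axes: x right, y down, z forward; pixel columns grow to the right and rows downward; lengths in m; the calibration is good to about 2 mm. A picture is of the moment at which its call begins: read the wrist's pose just before it. There is no depth.
- sign_off(): hands the job in, once; it reports no verdict.
The state is a dict: "clock": time; "qpos": joint angles; "qd": joint speeds; "tau": joint torques, N m; "tool_pos": TCP position; "orientation": TCP orientation; "wrist_force": force on the tool from outside, world axes, zero at the start; "moment": the same for the moment, N m; "finger_gap": finger opening in m.
Only numpy, scipy, OpenCV 4.12 (cv2) and the standard library are available. Lean on these libraries where they do the work, as an engineer would, in place of code of your own. Each camera call takes 0.05 s, during which the arm holds its last target.

## Working session

There is one attempt and no reset: what is moved stays moved. The work goes in short steps, Python scripts to look and compute and a tool call to move; the robot and the scene stay as the last step left them, time stands still between calls to the robot, and variables do not carry over. Pictures are saved under pics/ and viewed, and the job is handed in when it is done.

Besides the shell and the picture viewer there is one more tool, called after "Request:" as a command line: name --argument value ..., lists and objects as JSON in quotes. apply_moves: Moves the arm, as the interface text tells. Its arguments: {"type":"object","properties":{"increments":{"type":"array","items":{"type":"array"}}},"required":["increments"]}

```bash
mkdir -p pics; ls; python3 - <<'E'
from station import ctrl, optics
import cv2, pickle
o=ctrl.get_obs(); print(o, ctrl.nose_length)
fr={}
for n in ("scene","top","wrist"):
    f=optics.grab_frame(n); fr[n]=f
    cv2.imwrite(f"pics/{n}0.png",f["img"][:,:,::-1])
    print(n,{k:v for k,v in f.items() if k!="img"})
pickle.dump((o,fr),open("f0.pkl","wb"))
E
```

```text
pics
{'clock': 0.0, 'qpos': array([ 1.06043573e+00,  3.51259444e-01,  1.65245790e+00,  9.54787726e-06,
        1.13911216e+00, -8.46473922e-02]), 'qd': array([2.86508501e-04, 2.01743154e-03, 8.04576377e-05, 1.45503833e-03,
       2.38188060e-05, 1.05472778e-03]), 'tau': array([ 1.46242350e-03, -5.06096363e+01, -2.91406077e+01, -2.27576004e-05,
        4.51006417e-03,  5.82209191e-05]), 'tool_pos': array([0.22696504, 0.50061166, 0.23873286]), 'orientation': array([-0.69073078,  0.69156515, -0.14951082,  0.14924859]), 'wrist_force': array([ 0.9280964 ,  0.39658589, -0.656244  ]), 'moment': array([-0.00394413, -0.02983785,  0.02696731]), 'finger_gap': 0.08517893377719529} 0.008
scene {'vfov': 53.2874262396515, 'cx': 314.31389220722417, 'cy': 198.54820733036618, 'rvec': array([ 1.90322579, -0.66777772,  0.45035654]), 'tvec': array([-0.4412849 ,  0.20186926,  0.74797597])}
top {'vfov': 55.30528814548231, 'cx': 327.953401922237, 'cy': 197.936994326909, 'rvec': array([ 2.11542838, -2.15627923,  0.19183746]), 'tvec': array([-0.02691171,  0.52357676,  0.89702863])}
wrist {'vfov': 69.0761107671877, 'cx': 317.3948444538068, 'cy': 200.54227792263816, 'tool_from_camera': array([[-3.48774764e-04,  9.65683805e-01,  2.59720363e-01,
        -6.36923289e-02],
       [-4.32462747e-04, -2.59720500e-01,  9.65683734e-01,
        -1.34730223e-01],
       [ 9.99999846e-01,  2.24486735e-04,  5.08206227e-04,
         4.82775238e-05],
       [ 0.00000000e+00,  0.00000000e+00,  0.00000000e+00,
         1.00000000e+00]])}
```

View pics/top0.png

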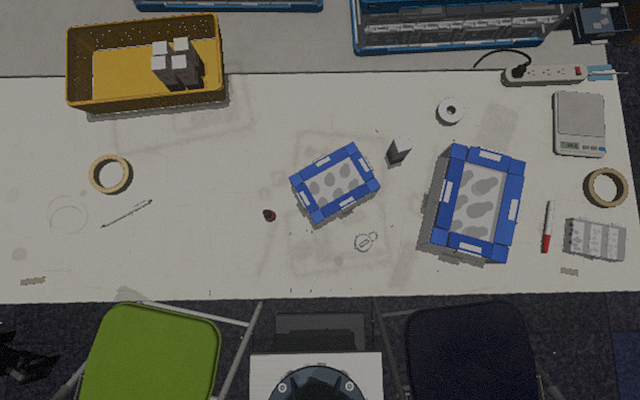

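View pics/scene0.png

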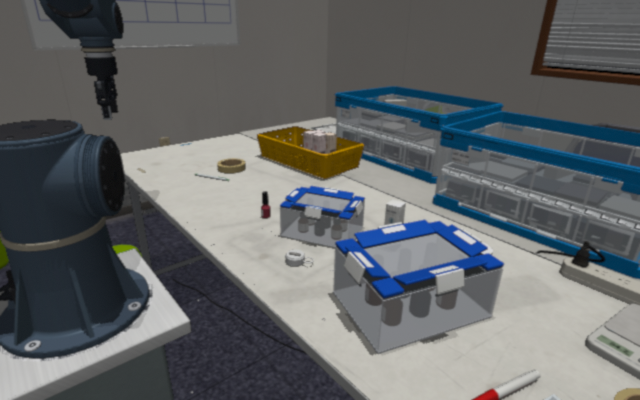

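View pics/wrist0.png

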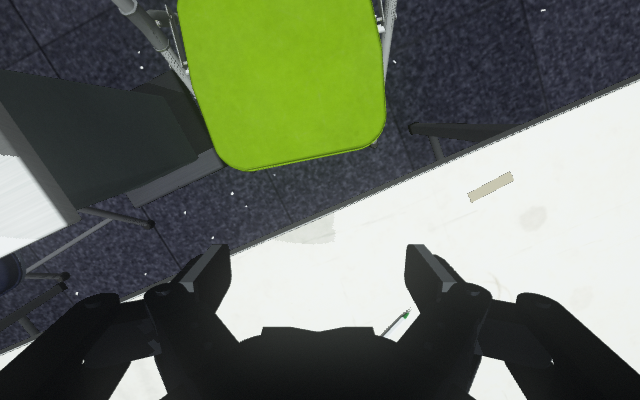

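Two boxes: the small one at top (335,183) and the big one at (478,203). I'll measure which one is 130x180.

```bash
cat > h.py <<'E'
import numpy as np, cv2
from scipy.spatial.transform import Rotation as R
def K(f):
    F=200/np.tan(np.radians(f["vfov"])/2); return np.array([[F,0,f["cx"]],[0,F,f["cy"]],[0,0,1]])
def pose(f,o=None):
    if "rvec" in f:
        Rm=cv2.Rodrigues(f["rvec"])[0]; return Rm,np.array(f["tvec"])
    q=o["orientation"]; T=np.eye(4);T[:3,:3]=R.from_quat([q[1],q[2],q[3],q[0]]).as_matrix();T[:3,3]=o["tool_pos"]
    C=np.linalg.inv(T@f["tool_from_camera"]); return C[:3,:3],C[:3,3]
def unproj(f,uv,z,o=None):
    Rm,t=pose(f,o); d=Rm.T@np.linalg.inv(K(f))@np.array([uv[0],uv[1],1.]); c=-Rm.T@t
    return c+d*(z-c[2])/d[2]
def proj(f,P,o=None):
    Rm,t=pose(f,o); p=(np.atleast_2d(P)@Rm.T+t)@K(f).T; return p[:,:2]/p[:,2:]
E
python3 - <<'E'
import pickle,cv2
from h import *
o,fr=pickle.load(open("f0.pkl","rb"))
im=fr["top"]["img"][120:260,240:440,::-1]
cv2.imwrite("pics/topcrop.png",cv2.resize(im,None,fx=4,fy=4,interpolation=cv2.INTER_CUBIC))
f=fr["top"]
for uv in [(290,182),(351,143),(380,184),(310,225)]: print(unproj(f,uv,.09))
for uv in [(455,143),(525,158),(503,263),(432,250)]: print(unproj(f,uv,.12))
q=o["orientation"];print(R.from_quat([q[1],q[2],q[3],q[0]]).as_matrix())
E
```

```text
[0.55507528 0.05246767 0.09      ]
[ 0.64842979 -0.09461688  0.09      ]
[ 0.54635693 -0.16019963  0.09      ]
[0.45229807 0.00641404 0.09      ]
[ 0.63447942 -0.33487454  0.12      ]
[ 0.59548558 -0.49473839  0.12      ]
[ 0.35695807 -0.42009714  0.12      ]
[ 0.38847128 -0.26480788  0.12      ]
[[ 9.10742746e-01 -6.11760866e-04  4.12973699e-01]
 [-4.12974136e-01 -1.07500494e-03  9.10742119e-01]
 [-1.13207619e-04 -9.99999235e-01 -1.23169437e-03]]
```

View pics/topcrop.png

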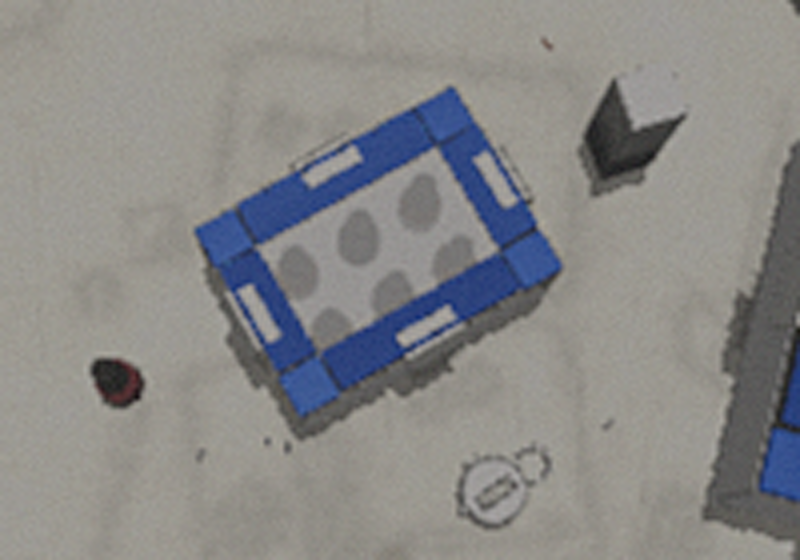

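```bash
cat >> h.py <<'E'
from scipy.optimize import least_squares
def boxpts(p,B):
    x,y,a=p; B=np.array(B,float); c,s=np.cos(a),np.sin(a)
    return np.c_[x+c*B[:,0]-s*B[:,1], y+s*B[:,0]+c*B[:,1], B[:,2]]
CORN=[[.065,.09,.088],[.065,-.09,.088],[-.065,-.09,.088],[-.065,.09,.088]]
PRESS=dict(front=[-.057,0,.094],left=[0,.082,.094],back=[.057,0,.094],right=[0,-.082,.094])
def fit(f,B,uv,o=None,p0=(.55,-.05,.5)):
    return least_squares(lambda p:(proj(f,boxpts(p,B),o)-np.array(uv)).ravel(),p0)
E
python3 - <<'E'
import pickle
from h import *
o,fr=pickle.load(open("f0.pkl","rb")); f=fr["top"]
uv=np.array([(196,231),(453,87),(561,269),(303,416)])/4+[240,120]-.4
r=fit(f,CORN,uv); print(r.x,np.degrees(r.x[2]),r.fun)
s=fr["scene"]
im=s["img"][:,:,::-1].copy()[170:260,240:420]; im=cv2.resize(im,None,fx=4,fy=4,interpolation=cv2.INTER_CUBIC)
for q in (proj(s,boxpts(r.x,CORN))-[240,170])*4: cv2.circle(im,tuple(map(int,q)),4,(0,0,255),1)
for k,v in PRESS.items():
    P=boxpts(r.x,[v]);print(k,P)
    q=(proj(s,P)[0]-[240,170])*4; cv2.circle(im,tuple(map(int,q)),4,(0,255,0),1)
cv2.imwrite("pics/sc1.png",im)
E
```

```text
[ 0.55394293 -0.05233848  0.50269515] 28.802310732465155 [-0.80409437 -0.26778088  0.20229883 -0.44757776  1.11846174 -0.20754804
 -0.50266491  0.82629874]
front [[ 0.50399456 -0.07980046  0.094     ]]
left [[0.51443623 0.01951707 0.094     ]]
back [[ 0.6038913  -0.02487651  0.094     ]]
right [[ 0.59344963 -0.12419404  0.094     ]]
```

View pics/sc1.png

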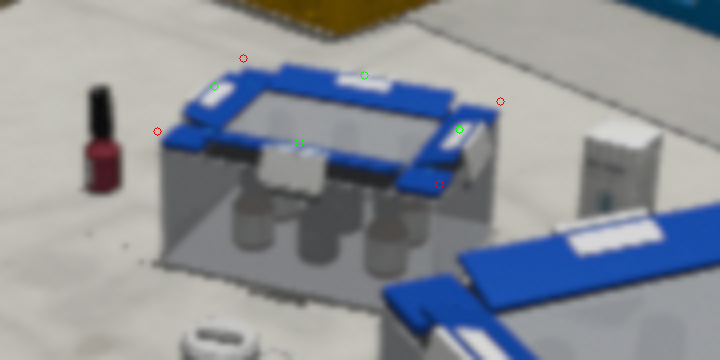

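The small box (top fit: 0.554, -0.052, yaw 28.8°) is the 130x180 one. I'm going to hover beside it with the jaws shut for a close look.

Request:
apply_moves --increments '[[[0.59,-0.02,-0.417],[0,36.8,0],0],[[0.59,-0.02,-0.417],[0,36.8,0],0],[[0.59,-0.02,-0.417],[0,36.8,0],0],[[0.59,-0.02,-0.417],[0,36.8,0],0],[[0.59,-0.02,-0.417],[0,36.8,0],0],[[0.59,-0.02,-0.417],[0,36.8,0],0],[[0.59,-0.02,-0.417],[0,36.8,0],0],[[0.59,-0.02,-0.417],[0,36.8,0],0],[[0.59,-0.02,-0.417],[0,36.8,0],0],[[0.59,-0.02,-0.417],[0,36.8,0],0]]'

```text
clock: 0.98
tool_pos: [0.4381, 0.1395, 0.2509]
orientation: [0.609, -0.609, 0.36, -0.36]
wrist_force: [0.7, 0.3, 0.6]
finger_gap: 0.0001
```

```bash
cat >> h.py <<'E'
def rel(o,P,yawz=None):
    "tool shift to world TCP P, and turn about tool y so tool z points along yawz(rad)"
    q=o["orientation"];M=R.from_quat([q[1],q[2],q[3],q[0]]).as_matrix()
    a=np.arctan2(M[1,2],M[0,2]); print("tilt y",M[:,1].round(4),"zang",np.degrees(a).round(2))
    print("shift",(M.T@(np.array(P)-o["tool_pos"])).round(4), "turn", None if yawz is None else np.degrees(a-yawz).round(2))
E
python3 - <<'E'
from station import ctrl
from h import *
o=ctrl.get_obs(); print(o["clock"],o["tool_pos"],o["finger_gap"]); rel(o,[.592,-.122,.26],.5027)
E
```

```text
0.9833 [0.43812769 0.13946259 0.25093677] 6.902233361347505e-05
tilt y [ 1.e-04  1.e-04 -1.e+00] zang 28.8
shift [ 0.3033 -0.0091  0.0089] turn -0.0
```

Request:
apply_moves --increments '[[[0.303,-0.009,0.009],[0,0,0],0],[[0.303,-0.009,0.009],[0,0,0],0],[[0.303,-0.009,0.009],[0,0,0],0],[[0.303,-0.009,0.009],[0,0,0],0],[[0.303,-0.009,0.009],[0,0,0],0],[[0.303,-0.009,0.009],[0,0,0],0],[[0.303,-0.009,0.009],[0,0,0],0],[[0.303,-0.009,0.009],[0,0,0],0],[[0.303,-0.009,0.009],[0,0,0],0],[[0.303,-0.009,0.009],[0,0,0],0]]'

```text
clock: 1.82
tool_pos: [0.5911, -0.1196, 0.2592]
orientation: [-0.608, 0.609, -0.361, 0.36]
wrist_force: [-0.4, 0.3, 0.3]
finger_gap: -0.0001
```

```bash
python3 - <<'E'
from station import ctrl,optics
from h import *
import pickle
o=ctrl.get_obs(); f=optics.grab_frame("wrist"); print(o["tool_pos"],o["clock"],o["qd"])
pickle.dump((o,f),open("f1.pkl","wb"))
im=f["img"][:,:,::-1].copy(); 
cv2.imwrite("pics/w1.png",im)
p=[.554,-.0523,.5027]
print(proj(f,boxpts(p,CORN),o)); print(proj(f,boxpts(p,list(PRESS.values())),o))
E
```

```text
[ 0.59111212 -0.11963355  0.25918205] 1.8167 [ 0.03000972 -0.02389556  0.02413845  0.00213848 -0.00234307  0.00216331]
[[386.15286994   7.66147293]
 [376.11097133 196.26386944]
 [256.37723918 196.32176477]
 [245.71991129   7.76573613]]
[[258.25114186 109.27031379]
 [315.91224733  15.16671789]
 [373.89575079 109.20057337]
 [316.20389552 190.34839289]]
```

View pics/w1.png

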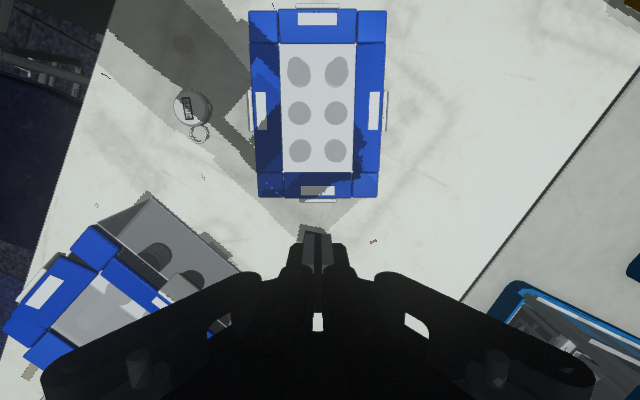

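```bash
python3 - <<'E'
from h import *
import pickle
o,f=pickle.load(open("f1.pkl","rb"))
im=f["img"][:,:,::-1].copy()[0:205,235:400]; cv2.imwrite("pics/w1c.png",cv2.resize(im,None,fx=2.9,fy=2.9,interpolation=cv2.INTER_CUBIC))
uv=[(387,11),(378,198),(258,198),(249,10)]
r=fit(f,CORN,uv,o); print(r.x,np.degrees(r.x[2]),r.fun)
E
```

```text
[ 0.55670432 -0.05329629  0.50088859] 28.698802171662944 [ 1.21606121 -0.52734088 -0.410375    0.30818124  0.06847981  0.15605905
 -0.92459962  0.28803936]
```

View pics/w1c.png

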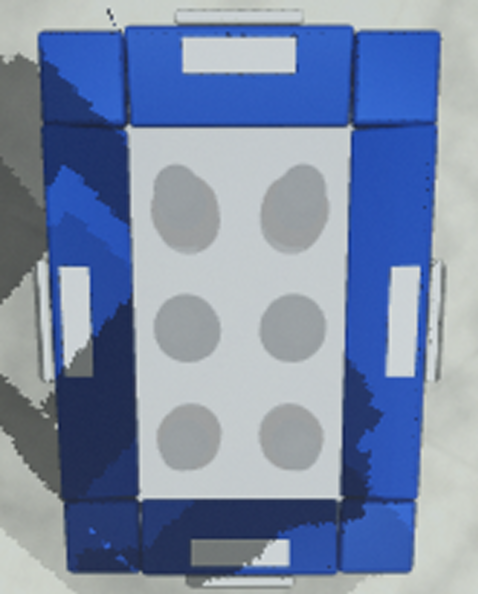

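```bash
python3 - <<'E'
from station import ctrl
from h import *
import pickle
_,fr=pickle.load(open("f0.pkl","rb"))
o=ctrl.get_obs(); print(o["tool_pos"],o["wrist_force"])
p=[.556,-.053,.501]
c,s=np.cos(p[2]),np.sin(p[2])
P=unproj(fr["top"],(240+600/4,120+190/4),0); d=P[:2]-p[:2]; print("carton box frame",c*d[0]+s*d[1],-s*d[0]+c*d[1])
for k,B in dict(right=[0,-.080,.118],back=[.0565,0,.118],left=[0,.080,.118],front=[-.0565,0,.118]).items():
    print(k,boxpts(p,[B])); rel(o,boxpts(p,[B])[0],p[2])
E
```

```text
[ 0.59092082 -0.1188378   0.25942206] [0.06843423 0.63841704 0.27241044]
carton box frame -0.025208665529533283 -0.15595780193371933
right [[ 0.59442423 -0.12316822  0.118     ]]
tilt y [-1.e-03  5.e-04 -1.e+00] zang 28.82
shift [0.0056 0.1414 0.0011] turn 0.11
back [[ 0.6055563  -0.02586289  0.118     ]]
tilt y [-1.e-03  5.e-04 -1.e+00] zang 28.82
shift [-0.0743  0.1415  0.0577] turn 0.11
left [[0.51757577 0.01716822 0.118     ]]
tilt y [-1.e-03  5.e-04 -1.e+00] zang 28.82
shift [-0.1544  0.1416  0.0014] turn 0.11
front [[ 0.5064437  -0.08013711  0.118     ]]
tilt y [-1.e-03  5.e-04 -1.e+00] zang 28.82
shift [-0.0745  0.1415 -0.0553] turn 0.11
```

Request:
apply_moves --increments '[[[0.0056,0.04,0.001],[0,0,0],0],[[0.0056,0.08,0.001],[0,0,0],0],[[0.0056,0.12,0.001],[0,0,0],0],[[0.0056,0.141,0.001],[0,0,0],0],[[0.0056,0.141,0.001],[0,0,0],0],[[0.0056,0.141,0.001],[0,0,0],0]]'

```text
clock: 2.37
tool_pos: [0.5947, -0.1229, 0.119]
orientation: [-0.609, 0.609, -0.36, 0.359]
wrist_force: [0.5, 0.5, 0.4]
finger_gap: -0.0005
```

```bash
python3 - <<'E'
from station import ctrl,optics
from h import *
o=ctrl.get_obs(); f=optics.grab_frame("wrist"); s=optics.grab_frame("scene"); print(o["tool_pos"],o["wrist_force"])
p=[.556,-.053,.501]
rel(o,boxpts(p,[[0,-.08,.096]])[0],p[2])
im=f["img"][:,:,::-1].copy()
cv2.imwrite("pics/w2.png",im)
cv2.imwrite("pics/s2.png",cv2.resize(s["img"][120:260,240:420,::-1],None,fx=4,fy=4,interpolation=cv2.INTER_CUBIC))
E
```

```text
[ 0.59465968 -0.12286436  0.11903032] [0.47269046 0.50293834 0.41749212]
tilt y [-1.3e-03  4.0e-04 -1.0e+00] zang 28.88
shift [ 0.0002  0.023  -0.0003] turn 0.18
```

View pics/w2.png

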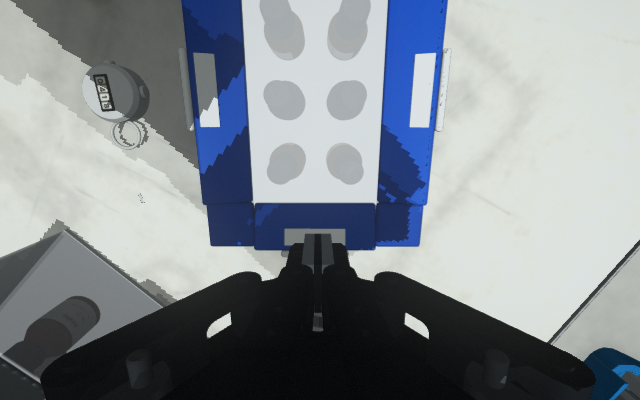

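View pics/s2.png

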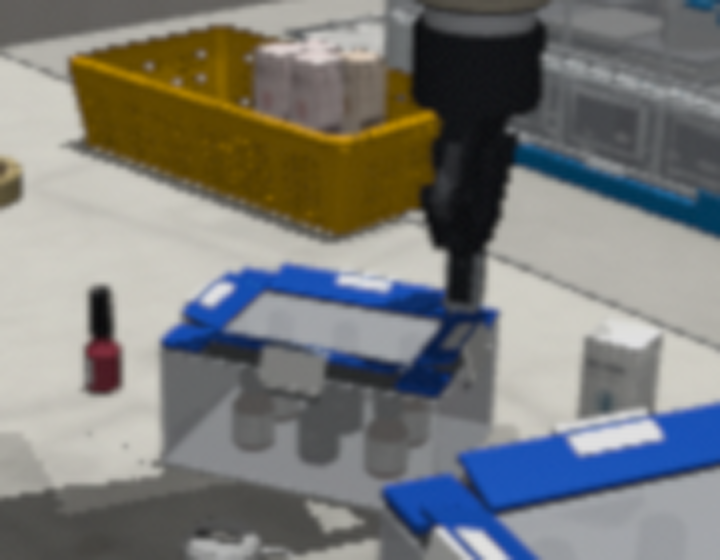

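Request:
apply_moves --increments '[[[0,0.012,0],[0,0,0],0],[[0,0.015,0],[0,0,0],0],[[0,0.018,0],[0,0,0],0],[[0,0.02,0],[0,0,0],0],[[0,0.022,0],[0,0,0],0],[[0,0.022,0],[0,0,0],0]]'

```text
clock: 2.97
tool_pos: [0.5948, -0.1241, 0.0964]
orientation: [-0.609, 0.609, -0.36, 0.36]
wrist_force: [-0.2, -0.4, -0.3]
finger_gap: -0.0001
```

Request:
apply_moves --increments '[[[0,0.001,0],[0,0,0],0],[[0,0.0015,0],[0,0,0],0],[[0,0.0015,0],[0,0,0],0]]'

```text
clock: 3.22
tool_pos: [0.5949, -0.124, 0.096]
orientation: [-0.609, 0.609, -0.36, 0.36]
wrist_force: [-2.6, 0.6, 6.9]
finger_gap: -0.0
```

```bash
cat > look.py <<'E'
import sys
from station import ctrl,optics
from h import *
n=sys.argv[1]
o=ctrl.get_obs(); f=optics.grab_frame("wrist"); s=optics.grab_frame("scene"); print(o["tool_pos"],o["wrist_force"],o["clock"])
p=[.556,-.053,.501]
for k,B in dict(right=[0,-.080,.118],back=[.0565,0,.118],left=[0,.080,.118],front=[-.0565,0,.118]).items():
    print(k); rel(o,boxpts(p,[B])[0],p[2])
a=cv2.resize(f["img"][:,:,::-1],(400,250)); b=cv2.resize(s["img"][140:260,240:420,::-1],None,fx=4,fy=4,interpolation=cv2.INTER_CUBIC)
if len(sys.argv)>2: b=f["img"][:,:,::-1]
cv2.imwrite(f"pics/{n}.png",b)
E
python3 look.py r1
```

```text
[ 0.59493492 -0.12404857  0.09596602] [-2.55298473  0.6269951   6.86609834] 3.2167
right
tilt y [-3.e-04  1.e-04 -1.e+00] zang 28.8
shift [-0.001 -0.022 -0.   ] turn 0.1
back
tilt y [-3.e-04  1.e-04 -1.e+00] zang 28.8
shift [-0.0809 -0.022   0.0566] turn 0.1
left
tilt y [-3.e-04  1.e-04 -1.e+00] zang 28.8
shift [-0.161  -0.022   0.0003] turn 0.1
front
tilt y [-3.e-04  1.e-04 -1.e+00] zang 28.8
shift [-0.0811 -0.022  -0.0564] turn 0.1
```

View pics/r1.png

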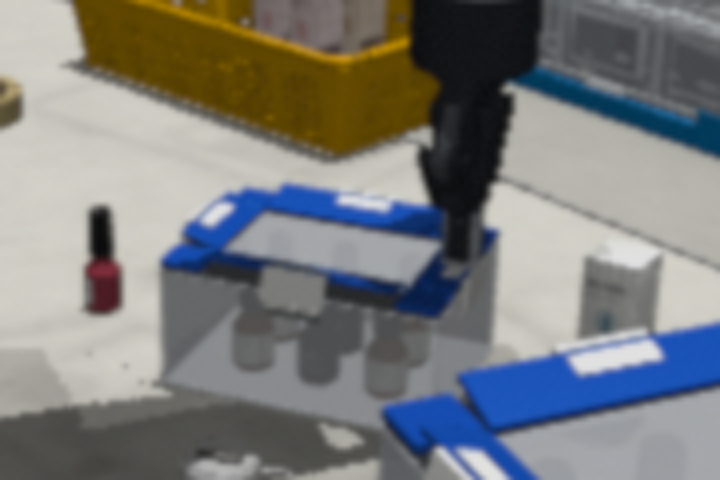

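Right section shut (6.9 N firm contact at tip 88 mm). Next is the back section.

Request:
apply_moves --increments '[[[0,-0.012,0],[0,0,0],0],[[0,-0.024,0],[0,0,0],0],[[-0.03,-0.024,0.02],[0,0,0],0],[[-0.06,-0.024,0.042],[0,0,0],0],[[-0.081,-0.024,0.0565],[0,0,0],0],[[-0.081,-0.024,0.0565],[0,0,0],0],[[-0.081,-0.024,0.0565],[0,0,0],0]]'

```text
clock: 3.9
tool_pos: [0.6059, -0.0248, 0.1204]
orientation: [0.609, -0.609, 0.359, -0.36]
wrist_force: [0.3, 0.1, -0.1]
finger_gap: 0.0001
```

```bash
python3 look.py b0 w
```

```text
[ 0.60594553 -0.02481565  0.12037536] [ 0.31466131  0.09547886 -0.08914507] 3.9
right
tilt y [ 1.1e-03 -2.0e-04 -1.0e+00] zang 28.93
shift [ 0.0805  0.0024 -0.0577] turn 0.23
back
tilt y [ 1.1e-03 -2.0e-04 -1.0e+00] zang 28.93
shift [ 0.0007  0.0024 -0.0008] turn 0.23
left
tilt y [ 1.1e-03 -2.0e-04 -1.0e+00] zang 28.93
shift [-0.0795  0.0023 -0.057 ] turn 0.23
front
tilt y [ 1.1e-03 -2.0e-04 -1.0e+00] zang 28.93
shift [ 0.0003  0.0023 -0.1138] turn 0.23
```

View pics/b0.png

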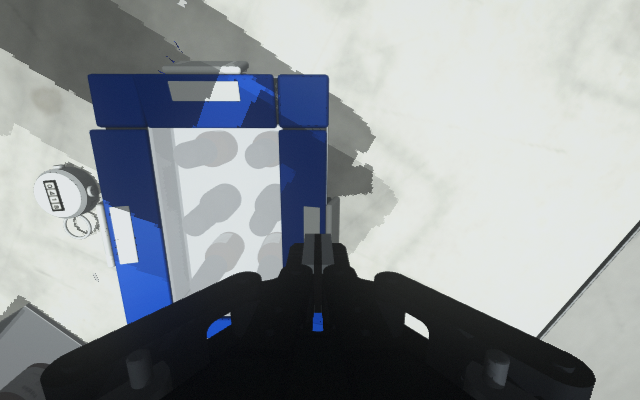

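Request:
apply_moves --increments '[[[0,0.0,-0.003],[0,0,0],0],[[0,0.014,-0.003],[0,0,0],0],[[0,0.017,-0.003],[0,0,0],0],[[0,0.02,-0.003],[0,0,0],0],[[0,0.0225,-0.003],[0,0,0],0],[[0,0.0245,-0.003],[0,0,0],0],[[0,0.0255,-0.003],[0,0,0],0],[[0,0.0255,-0.003],[0,0,0],0]]'

```text
clock: 4.67
tool_pos: [0.6032, -0.0281, 0.0958]
orientation: [0.609, -0.609, 0.36, -0.36]
wrist_force: [-7.2, -0.3, 19.0]
finger_gap: 0.0001
```

```bash
python3 look.py b1
```

```text
[ 0.60322333 -0.02812099  0.09578921] [-7.1740706  -0.27266593 19.04980342] 4.6667
right
tilt y [ 9.e-04 -4.e-04 -1.e+00] zang 28.77
shift [ 0.0791 -0.0222 -0.0534] turn 0.06
back
tilt y [ 9.e-04 -4.e-04 -1.e+00] zang 28.77
shift [-0.0008 -0.0222  0.0031] turn 0.06
left
tilt y [ 9.e-04 -4.e-04 -1.e+00] zang 28.77
shift [-0.0809 -0.0223 -0.0533] turn 0.06
front
tilt y [ 9.e-04 -4.e-04 -1.e+00] zang 28.77
shift [-0.001  -0.0223 -0.1099] turn 0.06
```

View pics/b1.png

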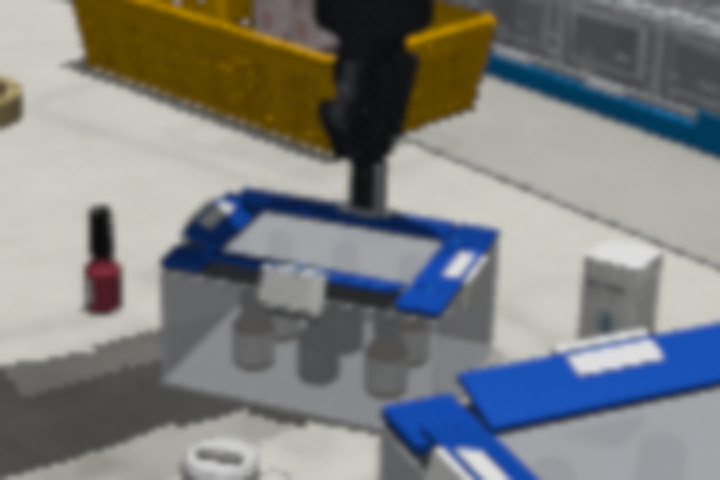

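Back section shut (19 N on flush rim), right one lies flush, box in place. Next is left.

Request:
apply_moves --increments '[[[0,-0.012,0],[0,0,0],0],[[0,-0.024,0],[0,0,0],0],[[-0.03,-0.024,-0.02],[0,0,0],0],[[-0.06,-0.024,-0.042],[0,0,0],0],[[-0.081,-0.024,-0.0535],[0,0,0],0],[[-0.081,-0.024,-0.0535],[0,0,0],0],[[-0.081,-0.024,-0.0535],[0,0,0],0]]'

```text
clock: 5.35
tool_pos: [0.5168, 0.018, 0.1186]
orientation: [0.609, -0.609, 0.359, -0.36]
wrist_force: [0.3, -0.0, 1.0]
finger_gap: 0.0
```

```bash
python3 look.py l0 w
```

```text
[0.51682417 0.01802473 0.11864699] [ 0.30732198 -0.02364553  0.97641784] 5.35
right
tilt y [ 7.e-04 -1.e-04 -1.e+00] zang 28.84
shift [ 1.611e-01  7.000e-04 -1.000e-04] turn 0.14
back
tilt y [ 7.e-04 -1.e-04 -1.e+00] zang 28.84
shift [0.0812 0.0007 0.0566] turn 0.14
left
tilt y [ 7.e-04 -1.e-04 -1.e+00] zang 28.84
shift [0.0011 0.0006 0.0002] turn 0.14
front
tilt y [ 7.e-04 -1.e-04 -1.e+00] zang 28.84
shift [ 0.081   0.0006 -0.0564] turn 0.14
```

View pics/l0.png

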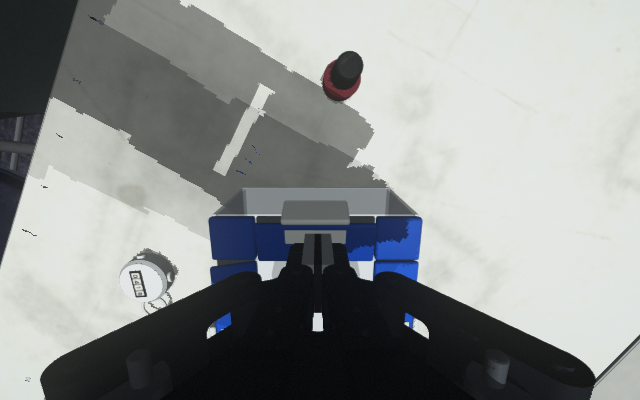

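Request:
apply_moves --increments '[[[0.003,0.0,0],[0,0,0],0],[[0.003,0.012,0],[0,0,0],0],[[0.003,0.015,0],[0,0,0],0],[[0.003,0.018,0],[0,0,0],0],[[0.003,0.0205,0],[0,0,0],0],[[0.003,0.0225,0],[0,0,0],0],[[0.003,0.0238,0],[0,0,0],0],[[0.003,0.0238,0],[0,0,0],0]]'

```text
clock: 6.12
tool_pos: [0.5191, 0.015, 0.0957]
orientation: [0.609, -0.609, 0.36, -0.36]
wrist_force: [-8.6, 1.4, 23.9]
finger_gap: 0.0002
```

```bash
python3 look.py l1
```

```text
[0.51910526 0.01495644 0.09574774] [-8.59939155  1.4058053  23.94782725] 6.1167
right
tilt y [ 6.e-04 -1.e-04 -1.e+00] zang 28.79
shift [ 0.1573 -0.0222 -0.0005] turn 0.09
back
tilt y [ 6.e-04 -1.e-04 -1.e+00] zang 28.79
shift [ 0.0774 -0.0222  0.0561] turn 0.09
left
tilt y [ 6.e-04 -1.e-04 -1.e+00] zang 28.79
shift [-0.0027 -0.0223 -0.0003] turn 0.09
front
tilt y [ 6.e-04 -1.e-04 -1.e+00] zang 28.79
shift [ 0.0772 -0.0223 -0.0569] turn 0.09
```

View pics/l1.png

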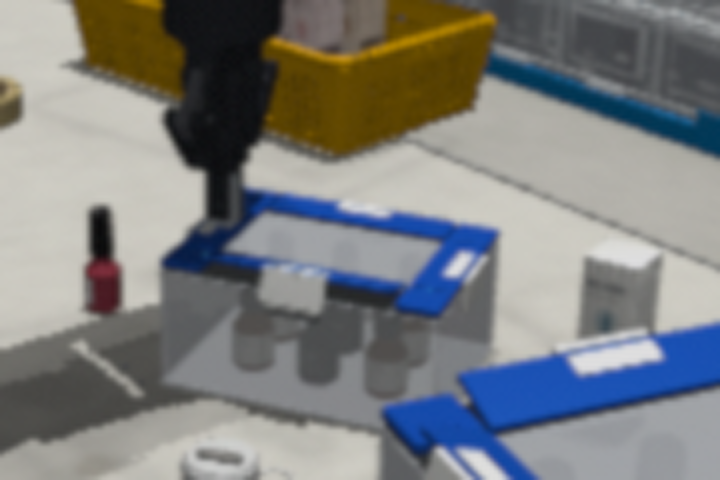

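Left is shut at 24 N; back and right look flush. Last is front.

Request:
apply_moves --increments '[[[0,-0.012,0],[0,0,0],0],[[0,-0.024,0],[0,0,0],0],[[0.03,-0.024,-0.02],[0,0,0],0],[[0.06,-0.024,-0.042],[0,0,0],0],[[0.078,-0.024,-0.057],[0,0,0],0],[[0.078,-0.024,-0.057],[0,0,0],0],[[0.078,-0.024,-0.057],[0,0,0],0]]'

```text
clock: 6.8
tool_pos: [0.5061, -0.0818, 0.1179]
orientation: [-0.608, 0.608, -0.361, 0.361]
wrist_force: [0.1, 0.5, -0.3]
finger_gap: -0.0002
```

```bash
python3 look.py fr0 w
```

```text
[ 0.50605369 -0.08175531  0.11793378] [ 0.05884567  0.45143307 -0.25945531] 6.8
right
tilt y [-3.e-04  1.e-04 -1.e+00] zang 28.67
shift [ 0.0787 -0.0001  0.0577] turn -0.04
back
tilt y [-3.e-04  1.e-04 -1.e+00] zang 28.67
shift [-1.300e-03 -1.000e-04  1.141e-01] turn -0.04
left
tilt y [-3.e-04  1.e-04 -1.e+00] zang 28.67
shift [-0.0813 -0.0001  0.0576] turn -0.04
front
tilt y [-3.e-04  1.e-04 -1.e+00] zang 28.67
shift [-0.0012 -0.0001  0.0011] turn -0.04
```

View pics/fr0.png

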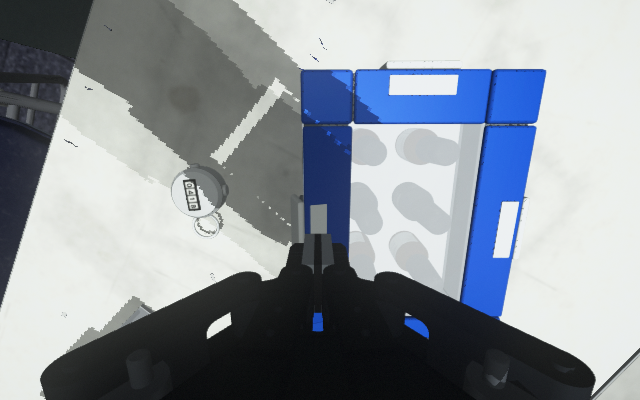

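Tip (col 317) lines up with the front stripe (cols 310-326). Pressing.

Request:
apply_moves --increments '[[[-0.001,0.0,0.001],[0,0,0],0],[[-0.001,0.011,0.001],[0,0,0],0],[[-0.001,0.014,0.001],[0,0,0],0],[[-0.001,0.017,0.001],[0,0,0],0],[[-0.001,0.02,0.001],[0,0,0],0],[[-0.001,0.022,0.001],[0,0,0],0],[[-0.001,0.0233,0.001],[0,0,0],0],[[-0.001,0.0233,0.001],[0,0,0],0]]'

```text
clock: 7.57
tool_pos: [0.5064, -0.0789, 0.0958]
orientation: [-0.609, 0.609, -0.36, 0.36]
wrist_force: [-8.3, 1.9, 21.6]
finger_gap: -0.0002
```

Request:
apply_moves --increments '[[[0,-0.02,0],[0,0,0],0],[[0,-0.06,0],[0,0,0],0],[[0,-0.1,0],[0,0,0],0],[[0.02,-0.13,0.02],[0,0,0],0],[[0.05,-0.15,0.04],[0,0,0],0],[[0.08,-0.163,0.056],[0,0,0],0],[[0.08,-0.163,0.056],[0,0,0],0],[[0.08,-0.163,0.056],[0,0,0],0],[[0.08,-0.163,0.056],[0,0,0],0],[[0.08,-0.163,0.056],[0,0,0],0]]'

```text
clock: 8.4
tool_pos: [0.5932, -0.1217, 0.2567]
orientation: [-0.609, 0.609, -0.361, 0.359]
wrist_force: [0.1, 1.1, 0.2]
finger_gap: 0.0002
```

```bash
python3 - <<'E'
from station import ctrl,optics
from h import *
o=ctrl.get_obs(); f=optics.grab_frame("wrist"); s=optics.grab_frame("scene"); print(o["tool_pos"],o["wrist_force"],o["clock"])
cv2.imwrite("pics/wf.png",cv2.resize(f["img"][:215,220:420,::-1],None,fx=2.7,fy=2.7,interpolation=cv2.INTER_CUBIC))
cv2.imwrite("pics/sf.png",cv2.resize(s["img"][140:260,240:420,::-1],None,fx=4,fy=4,interpolation=cv2.INTER_CUBIC))
E
```

```text
[ 0.59315459 -0.12172819  0.25666872] [0.06308697 1.07783203 0.23405947] 8.4
```

View pics/wf.png

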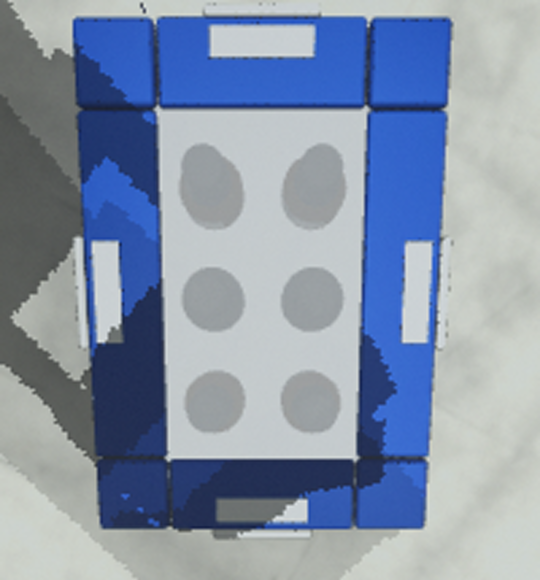

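View pics/sf.png

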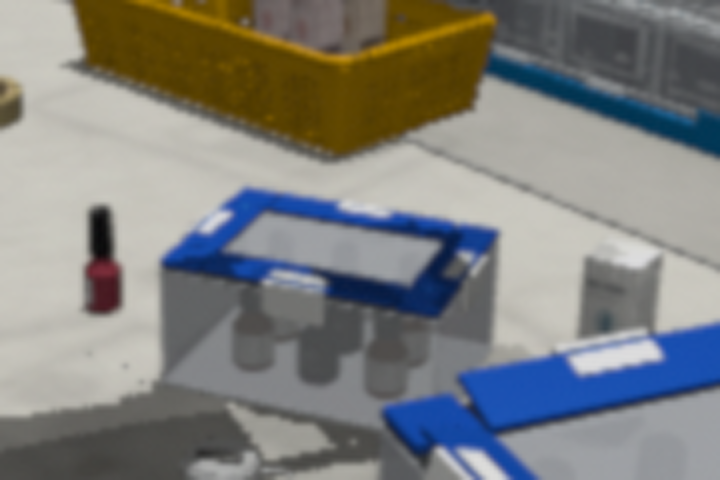

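All four sections line up flush with the corner pads, and the box, bottle, carton and counter are where they were. Handing in.

```bash
python3 -c "
from station import sign_off; print(sign_off())"
```

```text
the job is handed in; nothing more can be done
None
```

The lid of the 130 x 180 mm clip box (the smaller of the two) is shut, and I have handed the job in. I pressed the right, back, left and front rim sections in turn with the shut fingertips, and it took about 8.4 s.

- **Shut and flush:** each section ended with the fingertip resting on a firm rim at about 88 mm. The vertical force was 7 N on the right section and 19 to 24 N on the other three. The final wrist and scene pictures show all four sections level with the corner pads.
- **Nothing disturbed:** the scene camera shows the box, bottle and carton in the same places as before, and the counter shows no sign of having moved. The arm ended clear of everything, with the wrist force near zero.
- **Disagreement:** the box position from the top and wrist cameras differed by 2 to 3 mm. I corrected the back and left presses by about 3 mm, sighting on the white stripes.

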